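Dock the sample carriage and hold the sensor cover down on its pin

ROBOT

A 6-joint arm with a two-finger parallel gripper is mounted at the origin on the work surface. World frame = base frame: x ahead of the robot, y to its left, z up, the work surface at z = 0. Lengths are in m, angles in degrees, forces in N, time in s.
With the tool pointing down it reaches from about 0.275 to 0.75 m from the base axis. Payload 10.2 kg.
Tool frame: the origin (TCP) lies on the front face of the gripper's body, between the roots of the fingers; the fingertips stand 64 mm ahead of it and the grasp point (between the pads) lies 45 mm ahead of it; z points along the fingers, y is the line along which they close (so a half turn about z gives the same grasp; the last joint's range is limited). The gripper opens to 88 mm and grips with 3 to 60 N. Pads are 18 mm wide; open, the fingers measure 123 mm over their backs; the gripper's body (75 mm by 187 mm) begins 45 mm behind the grasp point.
Start: joints at [50.283, 17.928, 85.812, -0, 76.261, -12.8], TCP at [0.238, 0.468, 0.303] pointing down, gripper open.
Joint ranges: [-168.41, 168.41], [-55.51, 124.54], [10.69, 146.95], [-70.63, 250.63], [1, 178], [-165.06, 165.06]. Speed limits (degrees/s): [136.94, 136.94, 172.46, 180, 180, 180].

INTERFACE

Orientations are given as a 3x3 rotation matrix whose columns are the frame's x, y, z axes.
In Python, from workcell import robot gives the robot as it stands. The module is installed in compiled form; this text tells all that it offers.
- The arm moves only by the tool send_rows, never from a script. Its argument "targets" is a list of rows, each an object of numbers: "x", "y", "z": the shift along the tool's x, y, z in m; "turn": the turn about the tool's z in rad. In form: [{"x": .., "y": .., "z": .., "turn": ..}, ...]. A call has 1 to 12 rows; each row is the pose to reach, as a shift and turn from the pose commanded when the call began, along the tool's axes at that moment; what a row does not reach only later rows make up. A row lasts 1/8 s, in which the tool goes at most 62.5 mm and 10.7 degrees, less where a joint would pass 70% of its speed; a pose out of reach is approached as far as the arm can. A call with a gripper value outside its range is refused whole. "hand" is the closure, from -1 (fully open) to 1 (shut), set as the call begins (left out, the last holds). The fingers move at their own pace and stop on an object; the grip force is fixed at half the most. Time passes only in rows, so rows that repeat a pose let the fingers close. It gives the time, the measured TCP pose, the force, the opening and the grip force at its end, in the units of the state.
- robot.get_state(): the state, without advancing time (a new reading comes with each control period).
- robot.get_image(name): name is "side" or "top" or "wrist"; returns the picture (480x640x3 uint8, red, green, blue); there is no depth.
- robot.camera_info(name): a dict with "intrinsics" (3x3 intrinsics, pixels), "pose" (4x4, takes a point from camera to world coordinates). Camera axes: x right, y up, looking along -z (the intrinsics and any distortion apply to the point x, -y, -z); pixel columns grow to the right and rows downward; lengths in m; the calibration is good to about 2 mm. The wrist camera is an equidistant fisheye: a pixel r from the principal point sees the ray r / f radians off the axis. A picture is of the moment at which its call begins: read the wrist's pose just before it. camera_info takes no time and is no camera call; for the wrist camera it gives the pose at the moment of the call.
- robot.close_job(): hands the job in; it is judged then, once.
The state is a dict: "time_s": time; "joint_pos": joint angles; "qd": joint speeds; "tau": joint torques, N m; "ee_pos": TCP position; "orientation": TCP orientation; "ft_force": force on the tool from outside, world axes, zero at the start; "moment": the same for the moment, N m; "finger_gap": finger opening in m; "gripper_force": force on a finger pad.
Only numpy, scipy, OpenCV 4.12 (cv2) and the standard library are available. Lean on these libraries where they do the work, as an engineer would, in place of code of your own. Each camera call takes 0.05 s, during which the arm holds its last target. There are 200 camera calls.

TASK

Slide the sample carriage with the blue post along its track until it is home against the reading head. Then take the black sensor cover with the orange handle and set it on the carriage, lengthwise along the track, shifting it as needed until the hidden hole underneath drops over the brass locating pin. Press the cover fully down on its sprung seat and finish still holding it pressed there with the gripper for the reading, leaving the other things on the bench undisturbed.

Things in the scene. Friction and masses are not known exactly. Their poses are not given: they have to be found in the camera images.
- carriage (a joint): sliding of the aluminium sample carriage along the reader's track, in m: 0 = far end, 0.120 = home, against the stop at the white reading head. Grows along the +y axis of point post_mid. It stays where it is left; friction about 2.5 N. Carriage plate 100 x 160 mm, its top 30 mm above the bench.
- reader_head (a point): top centre of the white reading head, a fixed box at the +y end of the track: 110 mm wide, 75 mm along the track, top 85 mm above the bench; its face lies 58 mm beyond the pin when the carriage is home. The grey track base, fixed, is 110 wide, 370 long, 18 mm high. Axes as post_mid.
- seat (a joint): downward travel of the sprung white sample seat (70 mm across the track x 98 mm along it) round the pin, in m: 0 = up, its top 44 mm above the bench; 0.005 = fully down. The spring needs about 6.5 N to start moving and 12 N to be fully down, and lifts it again when let go; the cover's own weight does not move it.
- post_mid (a point): middle of the blue round post by which the carriage is moved: 16 mm diameter, standing 40 mm above the carriage plate (30 to 70 mm above the bench); this point lies half-way up, 50 mm above the bench. z up, +y along the track towards the stop and the reading head. The post is 85 mm behind (-y of) the pin.
- pin_tip (a point): top centre of the brass locating pin that stands up through the middle of the seat and rides with the carriage: 11 mm diameter with a 2 mm tapered tip, tip 53 mm above the bench, 9 mm above the seat when the seat is up and 14 mm when it is down. Axes as post_mid.
- cover_handle (a point): the loose sensor cover: black block 64 x 90 x 24 mm with an orange bar handle on top, about 0.2 kg. This point is the centre of the handle bar, which is 16 mm thick (along its x), 60 mm long (along its y) and 34 mm high; the point is 41 mm above the cover's underside. z up.
- cover_mouth (a point): centre of the mouth of the blind round hole in the middle of the cover's underside, directly below cover_handle: 14.5 mm diameter, 18 mm deep, with a 3 mm chamfer at the mouth. The cover is 90 mm long along y, 64 mm along x; it fits either way round. When it has dropped on the pin, its underside lies on the seat.
- beaker_mid (a point): middle of a bystander, not to be disturbed: clear plastic beaker, 80 across, 95 tall, open top (mm)
- cup_mid (a point): middle of a bystander, not to be disturbed: small clear measuring cup, 60 across, 50 tall (mm)
- mortar_mid (a point): middle of a bystander, not to be disturbed: white ceramic mortar bowl, 100 across, 55 tall (mm)
- pestle_mid (a point): middle of a bystander, not to be disturbed: white ceramic pestle lying down, 126 long, 28 thick (mm)
- forceps_mid (a point): middle of a bystander, not to be disturbed: steel forceps lying flat, 125 long, 6 high (mm)
- dropper_mid (a point): middle of a bystander, not to be disturbed: amber dropper bottle, 36 across, 85 tall (mm)
- goggles_mid (a point): middle of a bystander, not to be disturbed: safety goggles standing on the bench, clear front 150 wide, 45 tall, blue arms (mm)
Things that resemble listed ones, but are neither listed nor needed, are in the scene too. What is shaped like the part that bears cover_handle but green or pink is not meant.

How it is judged:
By the outcome, as a careful person would: the job done as asked, in the order asked, and still so for the second after the job is handed in, while the arm keeps its last pose, push and grip.
It also fails if it takes over 48 s, if anything falls off the work surface, if the arm or the gripper's body presses on something with over 40 N, if the wrist force passes 120 N, or if a joint passes its speed limit or range.

## Working session

There is one attempt and no reset: what is moved stays moved. The work goes in short steps, Python scripts to look and compute and a tool call to move; the robot and the scene stay as the last step left them, time stands still between calls to the robot, and variables do not carry over. Pictures are saved under pics/ and viewed, at most 10 in all, crops included, and the job is handed in when it is done.

Besides the shell and the picture viewer there is one more tool, called after "Emit:" by a JSON object that holds its "fn" and its "kwargs", one argument or row to a line. send_rows: Moves the arm, as the interface text tells. Its arguments: {"type":"object","properties":{"targets":{"type":"array"},"hand":{"type":"number"}},"required":["targets"]}

```bash
mkdir -p pics
python3 - <<'E'
from workcell import robot
import cv2, numpy as np
s=robot.get_state(); print(s['time_s'],s['ee_pos'],np.round(s['orientation'],3).tolist(),s['finger_gap'],s['ft_force'])
for n in("top","side"):
    im=robot.get_image(n); cv2.imwrite(f"pics/{n}0.png",im[:,:,::-1])
    c=robot.camera_info(n); print(n,np.round(c['intrinsics'],1).tolist(),np.round(c['pose'],3).tolist(),c.keys())
E
```

```text
0.0 [0.23756581 0.46798132 0.3021714 ] [[-0.892, 0.453, -0.001], [0.453, 0.892, -0.001], [0.0, -0.001, -1.0]] 0.08827431448887801 [-0.14847415  0.30218365 -0.4810333 ]
top [[541.7, 0.0, 315.7], [0.0, 541.7, 233.4], [0.0, 0.0, 1.0]] [[-0.02, 0.995, -0.097, 0.436], [-1.0, -0.02, -0.006, -0.083], [-0.008, 0.096, 0.995, 1.209], [0.0, 0.0, 0.0, 1.0]] dict_keys(['intrinsics', 'pose'])
side [[513.3, 0.0, 315.2], [0.0, 513.3, 242.8], [0.0, 0.0, 1.0]] [[0.998, 0.042, -0.046, 0.504], [-0.062, 0.62, -0.783, -1.032], [-0.004, 0.784, 0.621, 0.85], [0.0, 0.0, 0.0, 1.0]] dict_keys(['intrinsics', 'pose'])
```

View pics/top0.png

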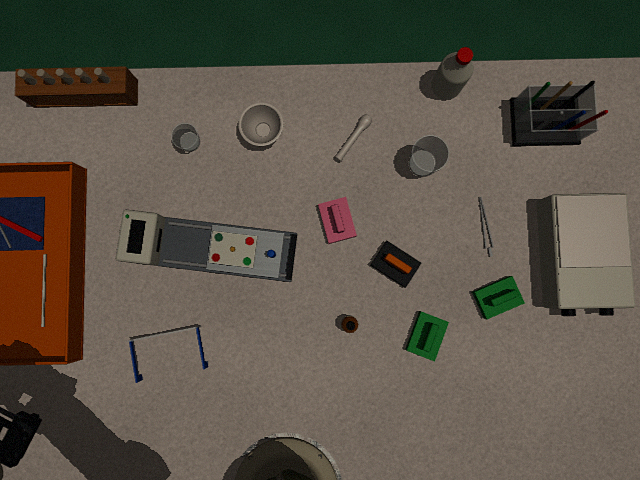

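View pics/side0.png

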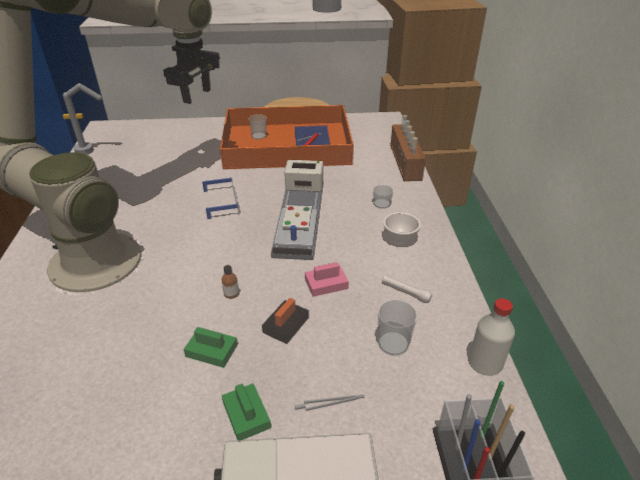

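The top view shows the pin at (233,249), the blue post at (270,253), the head at (138,237) and the cover with its orange handle at (396,263). The side view agrees, with the post at (293,232) and the handle at (286,312).

```bash
cat > h.py <<'E'
from workcell import robot
import cv2, numpy as np
def ray(n,uv,info=None):
    c=info or robot.camera_info(n); K=np.array(c['intrinsics']);T=np.array(c['pose'])
    d=np.linalg.inv(K)@[uv[0],uv[1],1]; d=T[:3,:3]@[d[0],-d[1],-d[2]]; return T[:3,3],d
def on(n,uv,z):
    o,d=ray(n,uv); return o+d*(z-o[2])/d[2]
def tri(a,b):
    A=np.zeros((3,3));v=np.zeros(3)
    gap=[]
    for n,uv in(('top',a),('side',b)):
        o,d=ray(n,uv);d/=np.linalg.norm(d);P=np.eye(3)-np.outer(d,d);A+=P;v+=P@o
        gap.append((P,o))
    p=np.linalg.solve(A,v); return p,[np.linalg.norm(P@(p-o)) for P,o in gap]
def comps(im,lo,hi,box):
    x0,y0,x1,y1=box
    m=np.zeros(im.shape[:2],np.uint8); m[y0:y1,x0:x1]=cv2.inRange(cv2.cvtColor(im,cv2.COLOR_RGB2HSV),lo,hi)[y0:y1,x0:x1]
    cs=cv2.findContours(m,cv2.RETR_EXTERNAL,cv2.CHAIN_APPROX_NONE)[0]
    return max(cs,key=cv2.contourArea),m
E
python3 - <<'E'
from h import *
t=cv2.imread('pics/top0.png')[:,:,::-1].copy(); s=cv2.imread('pics/side0.png')[:,:,::-1].copy()
def cen(im,lo,hi,box):
    c,m=comps(im,lo,hi,box); M=cv2.moments(m,True); return np.array([M['m10'],M['m01']])/M['m00'],c,M['m00']
OR=((3,150,90),(16,255,255));BL=((105,120,40),(125,255,255))
for nm,c,bt,bs,zt in(('handle',OR,(370,240,425,290),(265,290,305,335),.058),('post',BL,(255,240,285,265),(282,220,305,245),.07)):
    a,ca,n1=cen(t,*c,bt); b,cb,n2=cen(s,*c,bs)
    print(nm,a,n1,b,n2,tri(a,b),'top plane',on('top',a,zt))
    if nm=='handle':
        r=cv2.boxPoints(cv2.minAreaRect(ca)); print(np.round([on('top',p,zt)[:2] for p in r],4).tolist())
    else: print(cv2.boundingRect(ca),cv2.boundingRect(cb))
# pin: yellow-ish in seat
for nm,im,bx in(('top',t,(225,240,242,258)),('side',s,(285,205,308,225))):
    p,c,n=cen(im,(15,110,90),(30,255,255),bx); print(nm,p,n,on(nm,p,.053))
# seat: bright low sat in top
g=cv2.inRange(cv2.cvtColor(t,cv2.COLOR_RGB2HSV),(0,0,150),(179,70,255)); m=np.zeros_like(g);m[225:275,200:262]=g[225:275,200:262]
c=max(cv2.findContours(m,0,1)[0],key=cv2.contourArea); r=cv2.boxPoints(cv2.minAreaRect(c))
P=np.array([on('top',p,.044)[:2] for p in r]); print('seat',np.round(P,4).tolist(),P.mean(0),[np.linalg.norm(P[i]-P[i-1]) for i in range(4)])
# black cover
g=cv2.inRange(cv2.cvtColor(t,cv2.COLOR_RGB2HSV),(0,0,0),(179,255,60)); m=np.zeros_like(g);m[232:295,360:430]=g[232:295,360:430]
c=max(cv2.findContours(m,0,1)[0],key=cv2.contourArea); r=cv2.boxPoints(cv2.minAreaRect(c))
P=np.array([on('top',p,.024)[:2] for p in r]); print('cover',np.round(P,4).tolist(),P.mean(0),[np.linalg.norm(P[i]-P[i-1]) for i in range(4)])
for n,uv in(('head',(138,237)),('pin',(233,249)),('dropper',(347,323)),('pink',(337,220)),('beaker',(428,155))): print(n,on('top',uv,.05))
cv2.imwrite('pics/crop.png',np.hstack([cv2.resize(t[195:300,110:290],None,fx=2.2,fy=2.2,interpolation=2),cv2.resize(t[225:330,340:440],None,fx=2.2,fy=2.2,interpolation=2)])[:,:,::-1])
E
```

```text
handle [398.13636364 262.80681818] 176.0 [284.17073171 307.47154472] 123.0 (array([ 0.48154816, -0.24963889,  0.05558049]), [np.float64(0.00024724716395160357), np.float64(0.00024724716395167794)]) top plane [ 0.48120535 -0.24930259  0.058     ]
[[0.492, -0.2218], [0.5031, -0.2297], [0.4702, -0.2765], [0.4591, -0.2686]]
post [270.65217391 253.10869565] 46.0 [292.8 227. ] 10.0 (array([0.50735848, 0.01998933, 0.06983923]), [np.float64(0.0008581160563503069), np.float64(0.0008581160563503673)]) top plane [0.50648957 0.01993135 0.07      ]
(267, 250, 9, 8) (291, 226, 4, 3)
top [231.91666667 249.        ] 12.0 [0.51802057 0.1043345  0.053     ]
side [296.5 214. ] 6.0 [0.51986551 0.10079485 0.053     ]
seat [[0.5458, 0.0535], [0.5458, 0.0535], [0.5458, 0.0535], [0.5458, 0.0535]] [0.54577195 0.05354017] [np.float64(0.0), np.float64(0.0), np.float64(0.0), np.float64(0.0)]
cover [[0.4816, -0.1857], [0.5375, -0.2251], [0.4813, -0.3049], [0.4259, -0.2653]] [ 0.48159803 -0.24526675] [np.float64(0.0971973297788652), np.float64(0.06837809514991537), np.float64(0.09761851955142944), np.float64(0.06804019860613482)]
head [0.54821681 0.30722316 0.05      ]
pin [0.51818748 0.10249237 0.05      ]
dropper [ 0.35650723 -0.13810179  0.05      ]
pink [ 0.57626688 -0.12209376  0.05      ]
beaker [ 0.71464412 -0.32340801  0.05      ]
```

View pics/crop.png

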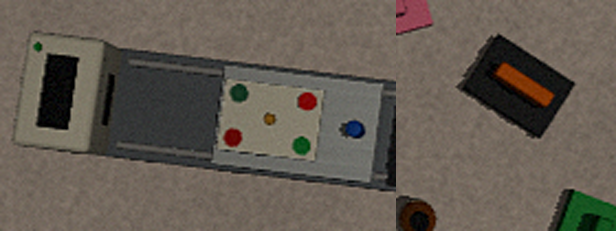

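The crop confirms the layout, and the sizes agree: post to pin measures 84.8 mm (85 expected). The track runs about 7.7° from +y towards +x. The handle measures 57 x 14 mm at the right height, with its long axis at 35°. I'll go above the post first.

```bash
cat >> h.py <<'E'
def rel(x,y,z,az):
    """shift/turn for TCP target x,y,z with tool y at azimuth az (deg)"""
    s=robot.get_state();R=np.array(s['orientation']);d=R.T@(np.array([x,y,z])-s['ee_pos'])
    a=np.degrees(np.arctan2(R[1,1],R[0,1])); t=-np.radians((az-a+180)%360-180)
    print('t',round(s['time_s'],2),'ee',np.round(s['ee_pos'],4),'az',round(a,2),'F',np.round(s['ft_force'],1),'gap',round(s['finger_gap'],4),'-> rel',np.round(d,4),'turn',round(t,4))
E
python3 -c "
from h import *
rel(.507,.02,.22,-7.7)"
```

```text
t 0.1 ee [0.2376 0.468  0.3022] az 63.08 F [ 1.2 -0.2 -0.1] gap 0.0882 -> rel [-0.4431 -0.2774  0.0824] turn 1.2354
```

Emit:
{"fn": "send_rows", "kwargs": {
  "targets": [
    {"x":-0.04,"y":-0.025,"z":0.0,"turn":0.12},
    {"x":-0.09,"y":-0.055,"z":0.01,"turn":0.26},
    {"x":-0.14,"y":-0.088,"z":0.015,"turn":0.4},
    {"x":-0.19,"y":-0.119,"z":0.025,"turn":0.54},
    {"x":-0.24,"y":-0.15,"z":0.035,"turn":0.68},
    {"x":-0.29,"y":-0.182,"z":0.045,"turn":0.82},
    {"x":-0.34,"y":-0.213,"z":0.055,"turn":0.96},
    {"x":-0.39,"y":-0.244,"z":0.065,"turn":1.1},
    {"x":-0.42,"y":-0.263,"z":0.075,"turn":1.2},
    {"x":-0.443,"y":-0.277,"z":0.082,"turn":1.235},
    {"x":-0.443,"y":-0.277,"z":0.082,"turn":1.235},
    {"x":-0.443,"y":-0.277,"z":0.082,"turn":1.235}
  ],
  "hand": -1
}}

```text
time_s: 1.6
ee_pos: [0.5069, 0.0213, 0.2208]
orientation: [[0.133, 0.991, -0.0], [0.991, -0.133, 0.0], [0.0, -0.001, -1.0]]
ft_force: [-1.1, -0.8, 0.1]
finger_gap: 0.0885
gripper_force: 0.0
```

```bash
python3 -c "
from h import *
rel(.507,.02,.103,-7.7)
c=robot.camera_info('wrist');im=robot.get_image('wrist');cv2.imwrite('pics/w1.png',im[:,:,::-1])
np.savez('w1.npz',K=c['intrinsics'],T=c['pose']);print(np.round(c['intrinsics'],2).tolist(),np.round(c['pose'],3).tolist())
rel(.507,.02,.103,-7.7)"
```

```text
t 1.6 ee [0.5069 0.0213 0.2208] az -7.62 F [-1.1 -0.8  0.1] gap 0.0885 -> rel [-0.0012  0.0004  0.1178] turn 0.0014
[[371.65, 0.0, 318.8], [0.0, 371.65, 235.11], [0.0, 0.0, 1.0]] [[0.991, 0.127, 0.037, 0.516], [-0.132, 0.954, 0.268, 0.09], [-0.001, -0.27, 0.963, 0.303], [0.0, 0.0, 0.0, 1.0]]
t 1.65 ee [0.5069 0.0214 0.221 ] az -7.6 F [ 1.3 -0.6  0.1] gap 0.0879 -> rel [-0.0014  0.0003  0.118 ] turn 0.0017
```

View pics/w1.png

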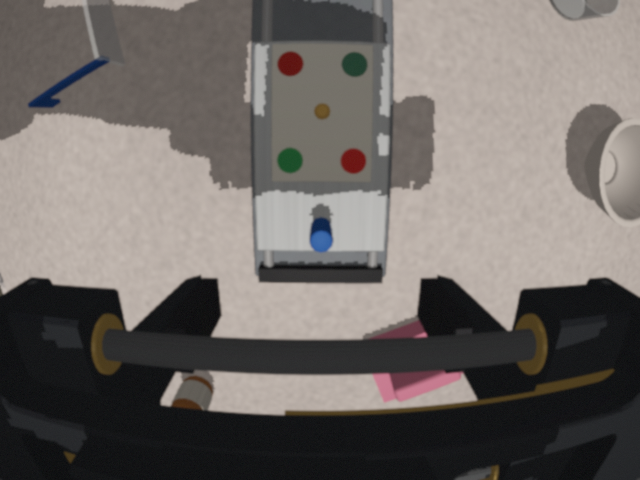

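The wrist view shows the carriage between the fingers, with the post top near (321,242), the pin near (322,111) and the dots at (290,64), (354,64), (290,160) and (353,160).

```bash
cat >> h.py <<'E'
def fish(uv,z,K,T):
    q=np.array(uv)-[K[0,2],K[1,2]]; r=np.hypot(*q); th=r/K[0,0]; u=q/r
    d=T[:3,:3]@[np.sin(th)*u[0],-np.sin(th)*u[1],-np.cos(th)]; o=T[:3,3]; return o+d*(z-o[2])/d[2]
E
python3 - <<'E'
from h import *
f=np.load('w1.npz');K,T=f['K'],f['T'];im=cv2.imread('pics/w1.png')[:,:,::-1].copy()
def cen(lo,hi,b):
    c,m=comps(im,lo,hi,b);M=cv2.moments(c);return np.array([M['m10'],M['m01']])/M['m00'],cv2.boundingRect(c)
p,b=cen((12,80,50),(30,255,255),(305,95,340,125)); pin=fish(p,.053,K,T);print('pin',p,b,pin)
p,b=cen((100,140,120),(125,255,255),(305,210,335,260)); post=fish(p,.07,K,T);print('post',p,b,post)
d=pin-post;print(np.hypot(*d[:2]),np.degrees(np.arctan2(d[1],d[0])))
D=[fish(q,.044,K,T) for q in((290,64),(354,64),(290,160),(353,160))]
for a,b in((2,0),(3,1)): e=D[a]-D[b];print('dots az',np.degrees(np.arctan2(-e[1],-e[0])))
print(np.mean(D,0))
E
```

```text
pin [321.71385542 110.90060241] (314, 104, 16, 15) [0.51920486 0.10466242 0.053     ]
post [320.78958669 240.34031133] (311, 231, 21, 20) [0.5074552  0.02129483 0.07      ]
0.08419150713047582 81.97768506325964
dots az 82.15978938559259
dots az 82.08259240227184
[0.51934261 0.10488556 0.044     ]
```

Emit:
{"fn": "send_rows", "kwargs": {
  "targets": [
    {"z":0.025,"turn":0.005},
    {"z":0.06,"turn":0.005},
    {"z":0.095,"turn":0.005},
    {"z":0.115,"turn":0.005},
    {"z":0.119,"turn":0.005},
    {"z":0.119,"turn":0.005}
  ]
}}

```text
validation failed for argument at $.ta...
```

Emit:
{"fn": "send_rows", "kwargs": {
  "targets": [
    {"x":0},
    {"x":0},
    {"x":0},
    {"x":0},
    {"x":0},
    {"x":0},
    {"x":0},
    {"x":0}
  ],
  "hand": 1
}}

```text
validation failed for argument at $.ta...
```

All four keys are needed in each row.

Emit:
{"fn": "send_rows", "kwargs": {
  "targets": [
    {"x":0,"y":0,"z":0.025,"turn":0.005},
    {"x":0,"y":0,"z":0.06,"turn":0.005},
    {"x":0,"y":0,"z":0.095,"turn":0.005},
    {"x":0,"y":0,"z":0.115,"turn":0.005},
    {"x":0,"y":0,"z":0.119,"turn":0.005},
    {"x":0,"y":0,"z":0.119,"turn":0.005}
  ],
  "hand": -1
}}

```text
time_s: 2.4
ee_pos: [0.5075, 0.021, 0.1024]
orientation: [[0.138, 0.99, 0.001], [0.99, -0.138, -0.0], [-0.0, 0.001, -1.0]]
ft_force: [0.3, 0.5, -0.2]
finger_gap: 0.0883
gripper_force: 0.0
```

Emit:
{"fn": "send_rows", "kwargs": {
  "targets": [
    {"x":0,"y":0,"z":0,"turn":0},
    {"x":0,"y":0,"z":0,"turn":0},
    {"x":0,"y":0,"z":0,"turn":0},
    {"x":0,"y":0,"z":0,"turn":0},
    {"x":0,"y":0,"z":0,"turn":0},
    {"x":0,"y":0,"z":0,"turn":0}
  ],
  "hand": 1
}}

```text
time_s: 3.15
ee_pos: [0.5073, 0.0206, 0.1017]
orientation: [[0.139, 0.99, -0.0], [0.99, -0.139, 0.0], [0.0, -0.0, -1.0]]
ft_force: [-0.4, 1.3, -0.4]
finger_gap: 0.0301
gripper_force: 0.0
```

Emit:
{"fn": "send_rows", "kwargs": {
  "targets": [
    {"x":0,"y":0,"z":0,"turn":0},
    {"x":0,"y":0,"z":0,"turn":0},
    {"x":0,"y":0,"z":0,"turn":0}
  ]
}}

```text
time_s: 3.52
ee_pos: [0.5079, 0.0205, 0.1018]
orientation: [[0.139, 0.99, 0.002], [0.99, -0.139, -0.0], [0.0, 0.002, -1.0]]
ft_force: [5.7, 0.3, -2.4]
finger_gap: 0.0151
gripper_force: 30.0
```

```bash
python3 -c "
from h import *
rel(.5074,.02,.102,-7.9)
for u in ((154,212),(152,265),(118,237),(138,237)): print(on('top',u,.085))"
```

```text
t 3.52 ee [0.5079 0.0205 0.1018] az -7.97 F [ 5.7  0.3 -2.4] gap 0.0151 -> rel [-0.0005 -0.0004 -0.0002] turn -0.0012
[0.59681806 0.2624339  0.085     ]
[0.48577264 0.26556988 0.085     ]
[0.54566882 0.33734256 0.085     ]
[0.544817   0.29544547 0.085     ]
```

Emit:
{"fn": "send_rows", "kwargs": {
  "targets": [
    {"x":0.005,"y":-0.0005,"z":0,"turn":0},
    {"x":0.015,"y":-0.0005,"z":0,"turn":0},
    {"x":0.03,"y":-0.0005,"z":0,"turn":0},
    {"x":0.045,"y":-0.0005,"z":0,"turn":0},
    {"x":0.06,"y":-0.0005,"z":0,"turn":0},
    {"x":0.072,"y":-0.0005,"z":0,"turn":0},
    {"x":0.08,"y":-0.0005,"z":0,"turn":0},
    {"x":0.084,"y":-0.0005,"z":0,"turn":0},
    {"x":0.084,"y":-0.0005,"z":0,"turn":0}
  ]
}}

```text
time_s: 4.65
ee_pos: [0.5196, 0.1039, 0.1018]
orientation: [[0.139, 0.99, 0.003], [0.99, -0.139, -0.0], [0.0, 0.003, -1.0]]
ft_force: [9.6, 0.5, -5.9]
finger_gap: 0.015
gripper_force: 30.0
```

Emit:
{"fn": "send_rows", "kwargs": {
  "targets": [
    {"x":0.003,"y":0,"z":0,"turn":0},
    {"x":0.006,"y":0,"z":0,"turn":0},
    {"x":0.009,"y":0,"z":0,"turn":0},
    {"x":0.009,"y":0,"z":0,"turn":0}
  ]
}}

```text
time_s: 5.15
ee_pos: [0.5208, 0.1125, 0.1018]
orientation: [[0.139, 0.99, 0.003], [0.99, -0.139, -0.001], [-0.0, 0.003, -1.0]]
ft_force: [8.6, -0.7, -4.9]
finger_gap: 0.0151
gripper_force: 30.0
```

Emit:
{"fn": "send_rows", "kwargs": {
  "targets": [
    {"x":0.002,"y":0.001,"z":0,"turn":0},
    {"x":0.004,"y":0.001,"z":0,"turn":0},
    {"x":0.006,"y":0.001,"z":0,"turn":0},
    {"x":0.006,"y":0.001,"z":0,"turn":0}
  ]
}}

```text
time_s: 5.65
ee_pos: [0.5219, 0.1186, 0.1018]
orientation: [[0.138, 0.99, 0.001], [0.99, -0.138, -0.0], [0.0, 0.001, -1.0]]
ft_force: [4.3, -1.1, -3.2]
finger_gap: 0.0148
gripper_force: 30.0
```

Emit:
{"fn": "send_rows", "kwargs": {
  "targets": [
    {"x":0.002,"y":0,"z":0,"turn":0},
    {"x":0.004,"y":0,"z":0,"turn":0},
    {"x":0.004,"y":0,"z":0,"turn":0},
    {"x":0.004,"y":0,"z":0,"turn":0}
  ]
}}

```text
time_s: 6.15
ee_pos: [0.5224, 0.1222, 0.1018]
orientation: [[0.138, 0.99, 0.001], [0.99, -0.138, -0.001], [-0.001, 0.001, -1.0]]
ft_force: [4.2, -4.9, -1.9]
finger_gap: 0.0149
gripper_force: 30.0
```

Emit:
{"fn": "send_rows", "kwargs": {
  "targets": [
    {"x":0.0015,"y":0.0003,"z":0,"turn":0},
    {"x":0.003,"y":0.0003,"z":0,"turn":0},
    {"x":0.003,"y":0.0003,"z":0,"turn":0},
    {"x":0.003,"y":0.0003,"z":0,"turn":0}
  ]
}}

```text
time_s: 6.65
ee_pos: [0.5226, 0.1227, 0.1017]
orientation: [[0.138, 0.99, -0.002], [0.99, -0.138, -0.005], [-0.005, -0.001, -1.0]]
ft_force: [-1.6, -24.1, 2.9]
finger_gap: 0.0148
gripper_force: 30.0
```

The reaction force jumped to 24 N, so the carriage is home. I'll open, lift and check.

Emit:
{"fn": "send_rows", "kwargs": {
  "targets": [
    {"x":0,"y":0,"z":0,"turn":0},
    {"x":0,"y":0,"z":0,"turn":0},
    {"x":0,"y":0,"z":0,"turn":0},
    {"x":0,"y":0,"z":0,"turn":0},
    {"x":0,"y":0,"z":-0.04,"turn":0},
    {"x":0,"y":0,"z":-0.1,"turn":0},
    {"x":0,"y":0,"z":-0.12,"turn":0},
    {"x":0,"y":0,"z":-0.12,"turn":0},
    {"x":0,"y":0,"z":-0.12,"turn":0}
  ],
  "hand": -1
}}

```text
time_s: 7.78
ee_pos: [0.5223, 0.1255, 0.2204]
orientation: [[0.139, 0.99, -0.002], [0.99, -0.139, 0.0], [-0.0, -0.002, -1.0]]
ft_force: [0.2, 0.1, -0.1]
finger_gap: 0.0877
gripper_force: 0.0
```

Run:
```python
from h import *
rel(.4812,-.2493,.22,-35)
c=robot.camera_info('wrist');im=robot.get_image('wrist');cv2.imwrite('pics/w2.png',im[:,:,::-1]);K,T=np.array(c['intrinsics']),np.array(c['pose'])
np.savez('w2.npz',K=K,T=T)
def cen(lo,hi,b):
    c,m=comps(im,lo,hi,b);M=cv2.moments(c);return np.array([M['m10'],M['m01']])/M['m00'],cv2.boundingRect(c)
p,b=cen((12,80,50),(30,255,255),(295,90,345,130)); pin=fish(p,.053,K,T);print('pin',p,b,pin)
p,b=cen((100,140,80),(125,255,255),(300,205,340,265)); post=fish(p,.07,K,T);print('post',p,b,post)
d=pin-post;print(np.hypot(*d[:2]),np.degrees(np.arctan2(d[1],d[0])))
```

```text
t 7.78 ee [0.5223 0.1255 0.2204] az -7.96 F [ 0.2  0.1 -0.1] gap 0.0877 -> rel [-0.3769  0.0112  0.0004] turn 0.4719
pin [320.49349349 114.55755756] (313, 107, 16, 16) [0.53365003 0.20643017 0.053     ]
post [320.20066572 243.33951498] (310, 232, 21, 24) [0.52193948 0.12363818 0.07      ]
0.08361608712713525 81.94918154596617
```

View pics/w2.png

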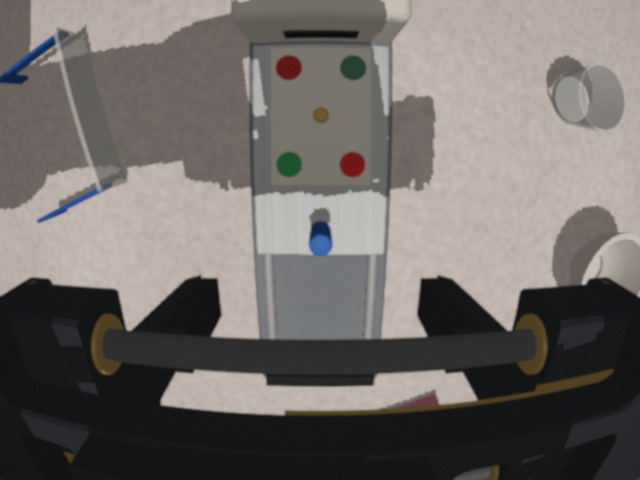

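The carriage is flush against the head, with the pin at (320,115) and the post at (320,243). Next is the cover.

Emit:
{"fn": "send_rows", "kwargs": {
  "targets": [
    {"x":-0.02,"y":0,"z":0,"turn":0.04},
    {"x":-0.06,"y":0.002,"z":0,"turn":0.1},
    {"x":-0.11,"y":0.004,"z":0,"turn":0.16},
    {"x":-0.16,"y":0.006,"z":0,"turn":0.22},
    {"x":-0.21,"y":0.008,"z":0,"turn":0.28},
    {"x":-0.26,"y":0.009,"z":0,"turn":0.34},
    {"x":-0.31,"y":0.01,"z":0,"turn":0.4},
    {"x":-0.35,"y":0.011,"z":0,"turn":0.45},
    {"x":-0.37,"y":0.011,"z":0,"turn":0.472},
    {"x":-0.377,"y":0.011,"z":0,"turn":0.472},
    {"x":-0.377,"y":0.011,"z":0,"turn":0.472},
    {"x":-0.377,"y":0.011,"z":0,"turn":0.472}
  ]
}}

```text
time_s: 9.32
ee_pos: [0.4817, -0.2483, 0.2217]
orientation: [[0.572, 0.82, -0.0], [0.82, -0.572, 0.0], [0.0, -0.0, -1.0]]
ft_force: [-0.1, 0.5, -0.2]
finger_gap: 0.0882
gripper_force: 0.0
```

Run:
```python
from h import *
c=robot.camera_info('wrist');im=robot.get_image('wrist');cv2.imwrite('pics/w3.png',im[:,:,::-1]);K,T=np.array(c['intrinsics']),np.array(c['pose'])
rel(.4812,-.2493,.082,-35)
c,m=comps(im,(3,150,60),(16,255,255),(240,150,400,300))
r=cv2.boxPoints(cv2.minAreaRect(c)); print(np.round(r).tolist())
P=np.array([fish(q,.058,K,T)[:2] for q in r]);print(np.round(P,4).tolist(),P.mean(0))
for i in range(4): e=P[i]-P[i-1];print(np.hypot(*e),np.degrees(np.arctan2(e[1],e[0])))
```

```text
t 9.38 ee [ 0.4817 -0.2484  0.2218] az -34.92 F [-0.1  0.4  1. ] gap 0.0882 -> rel [-1.000e-03  1.000e-04  1.398e-01] turn 0.0014
[[308.0, 187.0], [332.0, 187.0], [332.0, 276.0], [308.0, 276.0]]
[[0.4943, -0.2168], [0.5074, -0.2259], [0.4715, -0.2785], [0.4575, -0.2687]] [ 0.48267948 -0.24746911]
0.06365422152561799 54.65830228048558
0.016023951912575267 -34.87756236473703
0.06366088033147407 -124.35895433429913
0.017115803845649685 145.10188531557677
```

View pics/w3.png

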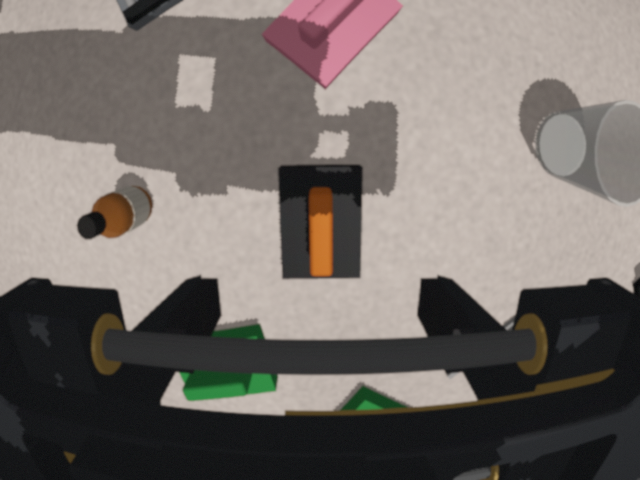

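The handle lies at (308–332, 187–276). Once its visible end face is allowed for, its centre is within 1 mm of the earlier measurement. I'll go down and grasp it.

Emit:
{"fn": "send_rows", "kwargs": {
  "targets": [
    {"x":-0.0007,"y":0,"z":0.025,"turn":0.002},
    {"x":-0.0007,"y":0,"z":0.06,"turn":0.002},
    {"x":-0.0007,"y":0,"z":0.1,"turn":0.002},
    {"x":-0.0007,"y":0,"z":0.122,"turn":0.002},
    {"x":-0.0007,"y":0,"z":0.13,"turn":0.002},
    {"x":-0.0007,"y":0,"z":0.13,"turn":0.002}
  ]
}}

```text
time_s: 10.12
ee_pos: [0.4813, -0.2498, 0.092]
orientation: [[0.575, 0.818, 0.0], [0.818, -0.575, -0.0], [-0.0, 0.0, -1.0]]
ft_force: [-0.1, -0.5, 0.2]
finger_gap: 0.0883
gripper_force: 0.0
```

Emit:
{"fn": "send_rows", "kwargs": {
  "targets": [
    {"x":0,"y":0,"z":0,"turn":0},
    {"x":0,"y":0,"z":0,"turn":0},
    {"x":0,"y":0,"z":0,"turn":0},
    {"x":0,"y":0,"z":0,"turn":0},
    {"x":0,"y":0,"z":0,"turn":0},
    {"x":0,"y":0,"z":0,"turn":0},
    {"x":0,"y":0,"z":0,"turn":0},
    {"x":0,"y":0,"z":0,"turn":0},
    {"x":0,"y":0,"z":0,"turn":0},
    {"x":0,"y":0,"z":0,"turn":0}
  ],
  "hand": 1
}}

```text
time_s: 11.38
ee_pos: [0.4811, -0.2501, 0.0917]
orientation: [[0.575, 0.818, 0.0], [0.818, -0.575, -0.0], [-0.0, 0.0, -1.0]]
ft_force: [1.2, -0.2, -0.5]
finger_gap: 0.016
gripper_force: 30.0
```

Gripped, with a 16 mm gap. I'll lift it and carry it to above the pin.

Emit:
{"fn": "send_rows", "kwargs": {
  "targets": [
    {"x":0,"y":0,"z":-0.02,"turn":0},
    {"x":0,"y":0,"z":-0.06,"turn":0},
    {"x":0,"y":0,"z":-0.1,"turn":0},
    {"x":0,"y":0,"z":-0.125,"turn":0},
    {"x":0,"y":0,"z":-0.13,"turn":0},
    {"x":0,"y":0,"z":-0.13,"turn":0}
  ]
}}

```text
time_s: 12.12
ee_pos: [0.4808, -0.2498, 0.2208]
orientation: [[0.575, 0.818, -0.001], [0.818, -0.575, 0.001], [0.0, -0.001, -1.0]]
ft_force: [-0.8, 0.2, -1.9]
finger_gap: 0.0158
gripper_force: 30.0
```

```bash
python3 -c "
from h import *
rel(.5335,.2053,.182,-7.9)"
```

```text
t 12.12 ee [ 0.4808 -0.2498  0.2208] az -35.12 F [-0.8  0.2 -1.9] gap 0.0158 -> rel [ 0.4026 -0.2186  0.0391] turn -0.4751
```

Emit:
{"fn": "send_rows", "kwargs": {
  "targets": [
    {"x":0.015,"y":-0.008,"z":0,"turn":-0.02},
    {"x":0.045,"y":-0.024,"z":0,"turn":-0.06},
    {"x":0.085,"y":-0.046,"z":0,"turn":-0.1},
    {"x":0.13,"y":-0.071,"z":0,"turn":-0.16},
    {"x":0.175,"y":-0.095,"z":0,"turn":-0.22},
    {"x":0.22,"y":-0.119,"z":0,"turn":-0.28},
    {"x":0.265,"y":-0.144,"z":0,"turn":-0.33},
    {"x":0.31,"y":-0.168,"z":0,"turn":-0.38},
    {"x":0.35,"y":-0.19,"z":0,"turn":-0.43},
    {"x":0.38,"y":-0.206,"z":0,"turn":-0.46},
    {"x":0.396,"y":-0.215,"z":0,"turn":-0.475},
    {"x":0.4026,"y":-0.2186,"z":0,"turn":-0.475}
  ]
}}

```text
time_s: 13.62
ee_pos: [0.5335, 0.2058, 0.2211]
orientation: [[0.137, 0.991, -0.001], [0.991, -0.137, -0.0], [-0.0, -0.001, -1.0]]
ft_force: [-0.3, -0.9, -2.4]
finger_gap: 0.0154
gripper_force: 30.0
```

Emit:
{"fn": "send_rows", "kwargs": {
  "targets": [
    {"x":0,"y":0,"z":0.0,"turn":0},
    {"x":0,"y":0,"z":0.015,"turn":0},
    {"x":0,"y":0,"z":0.03,"turn":0},
    {"x":0,"y":0,"z":0.04,"turn":0},
    {"x":0,"y":0,"z":0.04,"turn":0},
    {"x":0,"y":0,"z":0.04,"turn":0}
  ]
}}

```text
time_s: 14.38
ee_pos: [0.534, 0.205, 0.182]
orientation: [[0.138, 0.99, 0.001], [0.99, -0.138, 0.0], [0.0, 0.001, -1.0]]
ft_force: [-0.4, 0.3, -2.3]
finger_gap: 0.0156
gripper_force: 30.0
```

Run:
```python
from h import *
rel(.5335,.2053,.157,-7.9)
for n in('wrist','side'):
    c=robot.camera_info(n);im=robot.get_image(n)
    if n=='wrist': w=im
    else: s=im
cv2.imwrite('pics/ws4.png',np.hstack([cv2.resize(w[60:360,140:500],None,fx=1.2,fy=1.2),cv2.resize(s[150:270,240:360],None,fx=3,fy=3)])[:,:,::-1])
```

```text
t 14.38 ee [0.534 0.205 0.182] az -7.91 F [-0.4  0.3 -2.3] gap 0.0156 -> rel [ 0.0002 -0.0006  0.025 ] turn -0.0002
```

View pics/ws4.png

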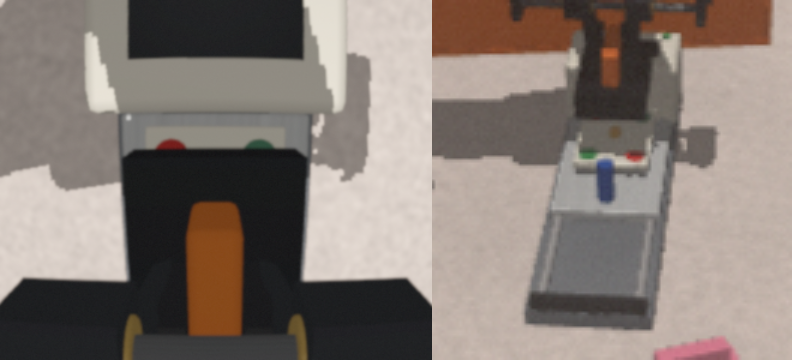

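The wrist view shows the cover held square over the seat. The side view shows it above the carriage, with the carriage still at the head. I'll lower it, watching the force.

Emit:
{"fn": "send_rows", "kwargs": {
  "targets": [
    {"x":0.0002,"y":-0.0004,"z":0.01,"turn":0},
    {"x":0.0002,"y":-0.0004,"z":0.02,"turn":0},
    {"x":0.0002,"y":-0.0004,"z":0.028,"turn":0},
    {"x":0.0002,"y":-0.0004,"z":0.034,"turn":0},
    {"x":0.0002,"y":-0.0004,"z":0.036,"turn":0},
    {"x":0.0002,"y":-0.0004,"z":0.036,"turn":0}
  ]
}}

```text
time_s: 15.22
ee_pos: [0.5335, 0.2053, 0.1457]
orientation: [[0.138, 0.99, 0.0], [0.99, -0.138, -0.0], [0.0, 0.0, -1.0]]
ft_force: [0.4, -0.1, -1.8]
finger_gap: 0.0158
gripper_force: 30.0
```

Emit:
{"fn": "send_rows", "kwargs": {
  "targets": [
    {"x":0,"y":0,"z":0.002,"turn":0},
    {"x":0,"y":0,"z":0.003,"turn":0},
    {"x":0,"y":0,"z":0.004,"turn":0},
    {"x":0,"y":0,"z":0.004,"turn":0}
  ]
}}

```text
time_s: 15.72
ee_pos: [0.5335, 0.2053, 0.1417]
orientation: [[0.138, 0.99, -0.0], [0.99, -0.138, -0.0], [-0.0, -0.0, -1.0]]
ft_force: [0.1, 0.2, -2.4]
finger_gap: 0.0161
gripper_force: 30.0
```

Emit:
{"fn": "send_rows", "kwargs": {
  "targets": [
    {"x":0,"y":0,"z":0.001,"turn":0},
    {"x":0,"y":0,"z":0.002,"turn":0},
    {"x":0,"y":0,"z":0.003,"turn":0},
    {"x":0,"y":0,"z":0.003,"turn":0}
  ]
}}

```text
time_s: 16.23
ee_pos: [0.5334, 0.2053, 0.1386]
orientation: [[0.138, 0.99, -0.0], [0.99, -0.138, -0.0], [-0.0, -0.0, -1.0]]
ft_force: [0.2, 0.2, -1.7]
finger_gap: 0.0159
gripper_force: 30.0
```

Emit:
{"fn": "send_rows", "kwargs": {
  "targets": [
    {"x":0,"y":0,"z":0.001,"turn":0},
    {"x":0,"y":0,"z":0.002,"turn":0},
    {"x":0,"y":0,"z":0.003,"turn":0},
    {"x":0,"y":0,"z":0.003,"turn":0}
  ]
}}

```text
time_s: 16.73
ee_pos: [0.5335, 0.2053, 0.1358]
orientation: [[0.138, 0.99, 0.0], [0.99, -0.138, 0.0], [0.0, 0.0, -1.0]]
ft_force: [0.1, 0.4, -1.4]
finger_gap: 0.0158
gripper_force: 30.0
```

The hole went over the pin without contact. Now I'll press.

Emit:
{"fn": "send_rows", "kwargs": {
  "targets": [
    {"x":0,"y":0,"z":0.001,"turn":0},
    {"x":0,"y":0,"z":0.002,"turn":0},
    {"x":0,"y":0,"z":0.003,"turn":0},
    {"x":0,"y":0,"z":0.003,"turn":0}
  ]
}}

```text
time_s: 17.23
ee_pos: [0.5335, 0.2053, 0.1332]
orientation: [[0.137, 0.991, 0.0], [0.991, -0.137, 0.0], [0.0, 0.0, -1.0]]
ft_force: [-3.1, -1.1, 6.9]
finger_gap: 0.0156
gripper_force: 30.0
```

Emit:
{"fn": "send_rows", "kwargs": {
  "targets": [
    {"x":0,"y":0,"z":0.001,"turn":0},
    {"x":0,"y":0,"z":0.002,"turn":0},
    {"x":0,"y":0,"z":0.003,"turn":0},
    {"x":0,"y":0,"z":0.003,"turn":0}
  ]
}}

```text
time_s: 17.73
ee_pos: [0.5336, 0.2053, 0.1307]
orientation: [[0.137, 0.991, 0.001], [0.991, -0.137, 0.0], [0.0, 0.001, -1.0]]
ft_force: [-4.7, -1.6, 9.1]
finger_gap: 0.0157
gripper_force: 30.0
```

Emit:
{"fn": "send_rows", "kwargs": {
  "targets": [
    {"x":0,"y":-0.0004,"z":0.001,"turn":0},
    {"x":0,"y":-0.0004,"z":0.002,"turn":0},
    {"x":0,"y":-0.0004,"z":0.0025,"turn":0},
    {"x":0,"y":-0.0004,"z":0.0025,"turn":0}
  ]
}}

```text
time_s: 18.23
ee_pos: [0.5336, 0.2054, 0.1305]
orientation: [[0.137, 0.991, 0.003], [0.991, -0.137, -0.0], [0.0, 0.002, -1.0]]
ft_force: [-11.5, -4.2, 30.1]
finger_gap: 0.0156
gripper_force: 30.0
```

The cover bottomed out at a sharp force rise. I'll ease off a little for a steady hold, then check.

Emit:
{"fn": "send_rows", "kwargs": {
  "targets": [
    {"x":0,"y":-0.0003,"z":-0.0008,"turn":0},
    {"x":0,"y":-0.0003,"z":-0.0008,"turn":0},
    {"x":0,"y":-0.0003,"z":-0.0008,"turn":0},
    {"x":0,"y":-0.0003,"z":-0.0008,"turn":0}
  ]
}}

```text
time_s: 18.73
ee_pos: [0.5335, 0.2054, 0.1306]
orientation: [[0.137, 0.991, 0.003], [0.991, -0.137, -0.0], [0.0, 0.003, -1.0]]
ft_force: [-7.9, -3.4, 22.2]
finger_gap: 0.0159
gripper_force: 30.0
```

Run:
```python
from h import *
rel(.5335,.2053,.131,-7.9)
s=robot.get_image('side');t=robot.get_image('top')
cv2.imwrite('pics/end.png',np.hstack([cv2.resize(s[120:270,190:340],None,fx=2.6,fy=2.6),cv2.resize(t[175:325,100:250],None,fx=2.6,fy=2.6)])[:,:,::-1])
rel(.5335,.2053,.131,-7.9)
```

```text
t 18.73 ee [0.5335 0.2054 0.1306] az -7.89 F [-7.9 -3.4 22.2] gap 0.0159 -> rel [-0.0001  0.     -0.0004] turn 0.0001
t 18.82 ee [0.5335 0.2054 0.1306] az -7.89 F [-6.2 -2.9 22.4] gap 0.0157 -> rel [-0.0001  0.0001 -0.0004] turn 0.0002
```

View pics/end.png

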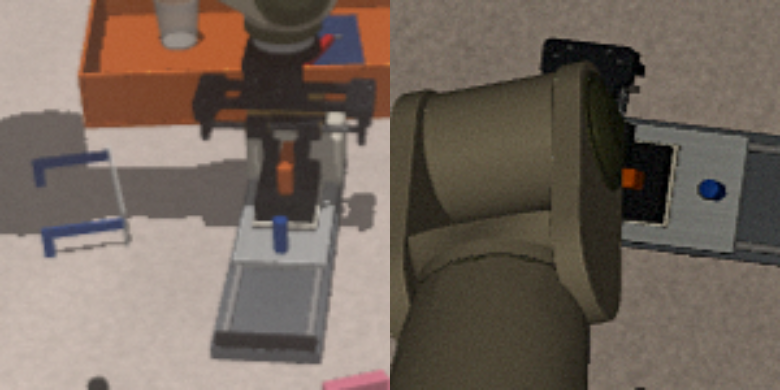

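Both views show the cover square on the seat and held at 22 N, about 5 mm below where it met the seat. The carriage is still home, so I'll hand the job in.

```bash
python3 -c "
from workcell import robot
print(robot.close_job())"
```

```text
the job is handed in; nothing more can be done
None
```

The job is handed in at about 19 s of the 48 s: the carriage is home against the reading head, and the cover is on the pin and held fully down with about 22 N; I touched nothing else on the bench.

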